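# Pack the watchmaker's two-layer tool box

### The job

Pack the green two-layer tool box: lay the red-handled tool from the sloped rest in the empty pocket on the floor of the box, then fit the white divider flat on its ledges inside the box, and then lay the blue-handled tool in either of the divider's two pockets. Set each piece down gently rather than dropping it, leave the yellow tool lying in its pocket, and leave the loupe, the driver stand and the jar alone.

Things in the scene. Friction and masses are not known exactly. Their poses are not given: they have to be found in the camera images.
- kitbox: green open box fixed to the bench, outside 150 (x) x 200 (y) x 58 mm high, walls and floor 5 thick, inside 140 x 190; origin at the centre of its underside, z up. Corner ledges 15 x 15, tops 30 mm above the origin, carry the divider. Two floor pockets, length along x: at y = +46 mm (empty) and y = -46 mm (holds the yellow tool).
- low_pocket_a (a point): centre of the empty floor pocket, at floor level (5 mm above the box's underside); axes as the box. Pocket 106 (x) x 32 (y) mm, bounded by ribs 8 mm high at its ends and near its corners (33 to 53 mm either way along x); its sides are open at mid-length for fingers. The tool may lie either way round.
- divider_grip (a point): loose white divider, 130 (x) x 180 (y) x 4 mm, 0.25 kg, at first flat on the bench. Black upright grip bar at its centre, 50 long (x) x 14 thick (y), rises 25 mm above the plate. This point: centre of the bar, 16.5 mm above the plate's underside, so 46.5 mm above the box's underside when home. Play in the box 5 mm each side; either way round. z up.
- top_pocket_a (a point): centre of the divider's pocket at its y = +46 mm, at the top face of the plate (4 mm above its underside); axes as the divider. 106 (x) x 32 (y) mm, bounded by ribs 6 mm high at its ends and near its corners, open at mid-length for fingers. The tool may lie either way round.
- top_pocket_b (a point): the same pocket on the divider's other side, y = -46 mm.
- rest: wooden rest fixed to the bench, 180 mm wide (y); origin at the centre of its foot. Its face rises 30 deg towards its +x, from x -53, z 22 (lip 12 high) to x 61, z 88. Red and blue tools lie up the slope at y +42 and -42 (either way), handle down at the lip, 6 mm guides there. A 10 mm bar crosses above along y at x 15, z 136 (posts y +-94): it bars a straight-down grip; grip and lift square to the slope.
- red_tool_mid (a point): red-handled watch-case opener, 96 long x 22 wide x 22 mm high, 0.12 kg. The square handle runs from 48 mm behind to 18 mm ahead of this point, the metal head fills the rest. This point is its very centre, 11 mm above the underside. x along the tool from handle to head, y across, z out of its top face. Head: forked steel.
- blue_tool_mid (a point): blue-handled watch-case opener, 96 long x 22 wide x 22 mm high, 0.12 kg. The square handle runs from 48 mm behind to 18 mm ahead of this point, the metal head fills the rest. This point is its very centre, 11 mm above the underside. x along the tool from handle to head, y across, z out of its top face. Head: flat brass block.
- yellow_tool_mid (a point): yellow-handled tool of the same size, already lying in the box's other floor pocket; leave it there. Point at its centre.
- loupe: black eyeglass loupe standing beyond the box, 38 mm across, 46 high; bystander, origin at the centre of its underside.
- driver_stand: round stand with small screwdrivers, 100 mm across, 110 high; bystander, origin at the centre of its underside.
- jar: small glass jar with a metal cap, 60 across, 60 high; bystander, origin at the centre of its underside.
- low_pocket_b (a point): centre of the floor pocket that holds the yellow tool, at floor level; the same size and axes as low_pocket_a.
Things that resemble listed ones, but are neither listed nor needed, are in the scene too. Of the things that look like the part that bears divider_grip, the middle-sized one is meant. Of the things that look like the part that bears blue_tool_mid, the smaller one is meant.

How it is judged:
By the outcome, as a careful person would: the job done as asked, in the order asked, and still so for the second after the job is handed in, with the robot touching nothing.
It also fails if it takes over 72 s, if anything falls off the work surface, if the arm or the gripper's body presses on something with over 40 N, if the wrist force passes 120 N, or if a joint passes its speed limit or range.

### The arm

A 6-joint arm with a two-finger parallel gripper is mounted at the origin on the work surface. World frame = base frame: x ahead of the robot, y to its left, z up, the work surface at z = 0. Lengths are in m, angles in rad, forces in N, time in s.
With the tool pointing down it reaches from about 0.35 to 0.725 m from the base axis. Payload 6 kg.
Tool frame: the origin (TCP) lies on the centre line of the jaws, within the pads' length; the fingertips stand 8 mm ahead of it and the grasp point (between the pads) lies 11 mm behind it (env.tcp_to_tips is the x of the fingertips in the tool frame, in m); x points along the fingers, y is the direction in which the jaws open and shut, and the axes are right-handed (so a half turn about x gives the same grasp; the last joint's range is limited). The gripper opens to 85 mm and grips with 20 to 120 N. Pads are 22 mm wide; open, the fingers measure 114 mm over their backs; the gripper's body (76 mm by 85 mm) begins 54 mm behind the grasp point. The pads swing forward as they close: fully open they stand 13 mm farther back than shut.
Start: joints at [1.604, 0.04, 0.085, 0, -1.615, -0.334], TCP at [0.178, 0.573, 0.207] pointing down, gripper open.
Joint ranges: [-2.56, 2.56], [-1.29, 2.01], [-1.08, 1.49], [-3.29, 1.98], [-2.81, -0.18], [-2.99, 2.99]. Speed limits (rad/s): [2.57, 2.57, 3.01, 3.14, 3.14, 3.14].

### API

Orientations are given as a unit quaternion [w, x, y, z].
In Python, from cell import env, imaging gives the robot as it stands. The module is installed in compiled form; this text tells all that it offers.
- The arm moves only by the tool carry_out, never from a script. Its argument "moves" is a list that holds one entry, the list of rows, each a list of 7 numbers: the finger opening in mm, from 0 to 85.4, then the shift along the tool's x, y, z in mm, then the turn, a rotation vector about the tool's x, y, z in rad. In form: [[[grip, dx, dy, dz, ax, ay, az], ...]]. A call has 1 to 10 rows; each row is the pose to reach, as a shift and turn from the pose commanded when the call began, along the tool's axes at that moment; what a row does not reach only later rows make up. A row lasts 1/10 s, in which the tool goes at most 50 mm and 8.59 degrees, less where a joint would pass 70% of its speed; a pose out of reach is approached as far as the arm can. A call with a gripper value outside its range is refused whole. The fingers move at their own pace and stop on an object; "force" is the grip in N (left out, the last holds). Time passes only in rows, so rows that repeat a pose let the fingers close. It gives the time, the measured TCP pose, the force and the opening at its end, in the units of the state.
- env.get_state(): the state, without advancing time (a new reading comes with each control period).
- imaging.capture(name): name is "scene" or "top" or "wrist"; returns a dict with "frame" (420x560x3 uint8, red, green, blue), "camera_matrix" (3x3 intrinsics, pixels), "view" (4x4, takes a point from world to camera coordinates); the wrist camera has in their place "T_tool_cam" (4x4, takes a point from camera to tool coordinates, whose origin is the TCP and whose axes are the tool frame's). Camera axes: x right, y down, z forward; pixel columns grow to the right and rows downward; lengths in m; the calibration is good to about 2 mm. A picture is of the moment at which its call begins: read the wrist's pose just before it. There is no depth.
- env.sign_off(): hands the job in, once; it reports no verdict.
The state is a dict: "clock": time; "qpos": joint angles; "joint_vel": joint speeds; "tau": joint torques, N m; "ee_pos": TCP position; "ee_rot": TCP orientation; "contact_force": force on the tool from outside, world axes, zero at the start; "ft_torque": the same for the moment, N m; "opening": finger opening in m.
Only numpy, scipy, OpenCV 4.12 (cv2) and the standard library are available. Lean on these libraries where they do the work, as an engineer would, in place of code of your own. Each camera call takes 0.05 s, during which the arm holds its last target. There are 200 camera calls.

## Working session

There is one attempt and no reset: what is moved stays moved. The work goes in short steps, Python scripts to look and compute and a tool call to move; the robot and the scene stay as the last step left them, time stands still between calls to the robot, and variables do not carry over. Pictures are saved under pics/ and viewed, about 8 in all and at most 12, crops included, and the job is handed in when it is done.

Besides the shell and the picture viewer there is one more tool, called after "Call:" as name(argument=value, ...), one argument or row to a line, values as JSON. carry_out: Moves the arm, as the interface text tells. Its arguments: {"type":"object","properties":{"moves":{"type":"array"},"force":{"type":"number"}},"required":["moves"]}

```bash
mkdir -p pics; cat > h.py <<'E'
import numpy as np, cv2
from cell import env, imaging
from scipy.spatial.transform import Rotation as R
E
python3 - <<'E'
from h import *
s=env.get_state(); print(s)
print(env.tcp_to_tips)
for n in ("scene","top"):
    c=imaging.capture(n); np.savez(f"{n}0.npz",**c)
    f=c["frame"][:,:,::-1]
    cv2.imwrite(f"pics/{n}0.png",cv2.resize(f,(784,588),interpolation=cv2.INTER_CUBIC))
    print(n,c["camera_matrix"],c["view"])
c=imaging.capture("wrist"); print(c["camera_matrix"],c["T_tool_cam"])
E
```

```text
{'clock': 0.0, 'qpos': array([ 1.60370292e+00,  4.08060871e-02,  8.38048102e-02, -4.79018864e-04,
       -1.61551205e+00, -3.33673381e-01]), 'joint_vel': array([-0.0005485 , -0.00109118,  0.00185781,  0.00033944, -0.000165  ,
       -0.00013594]), 'tau': array([ 8.53457113e-04, -3.68211186e+01,  3.47417414e+01,  6.93236142e+00,
       -5.40161622e-03,  1.26299969e-05]), 'ee_pos': array([0.17757572, 0.57272413, 0.20637584]), 'ee_rot': array([ 0.10530166, -0.69907129,  0.10655711,  0.69918272]), 'contact_force': array([ 0.5532627 , -0.09021469,  0.62974441]), 'ft_torque': array([ 0.01495531, -0.04419496,  0.01587863]), 'opening': 0.0852982647106371}
0.008
scene [[421.65910171   0.         278.29912161]
 [  0.         421.65910171 213.4634411 ]
 [  0.           0.           1.        ]] [[ 0.60861574  0.79335317  0.01332754 -0.3148431 ]
 [ 0.67402509 -0.50806559 -0.53624577 -0.32840049]
 [-0.41866102  0.33535071 -0.84395666  1.5439178 ]
 [ 0.          0.          0.          1.        ]]
top [[396.27233049   0.         274.61397021]
 [  0.         396.27233049 206.09477829]
 [  0.           0.           1.        ]] [[ 0.01656368 -0.99975249  0.01485264 -0.03291912]
 [-0.98383023 -0.01894577 -0.17809868  0.53203877]
 [ 0.178336   -0.0116625  -0.98390053  1.16846104]
 [ 0.          0.          0.          1.        ]]
[[325.73945489   0.         276.89293045]
 [  0.         325.73945489 211.47342867]
 [  0.           0.           1.        ]] [[-7.70049513e-04 -2.62846847e-01  9.64837262e-01 -1.65990915e-01]
 [ 9.99999646e-01 -5.29126427e-04  6.53965236e-04  7.12430178e-04]
 [ 3.38628193e-04  9.64837424e-01  2.62847161e-01 -6.55790977e-02]
 [ 0.00000000e+00  0.00000000e+00  0.00000000e+00  1.00000000e+00]]
```

View pics/top0.png

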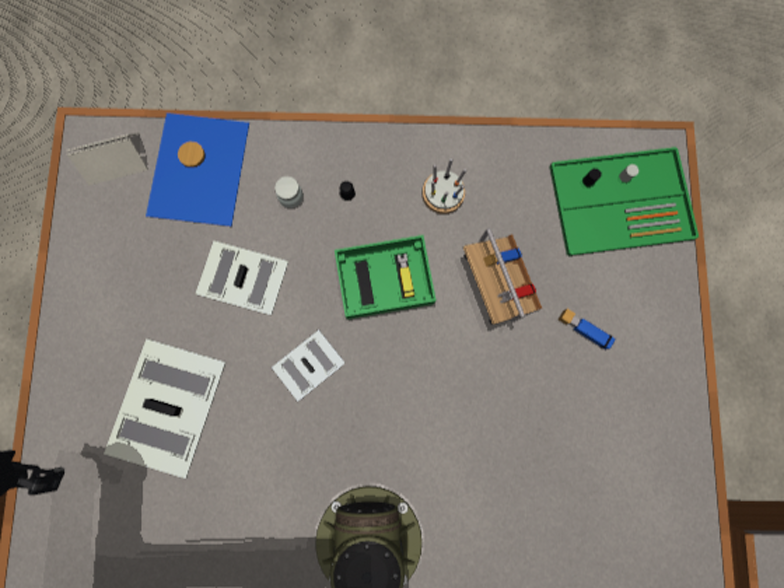

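View pics/scene0.png

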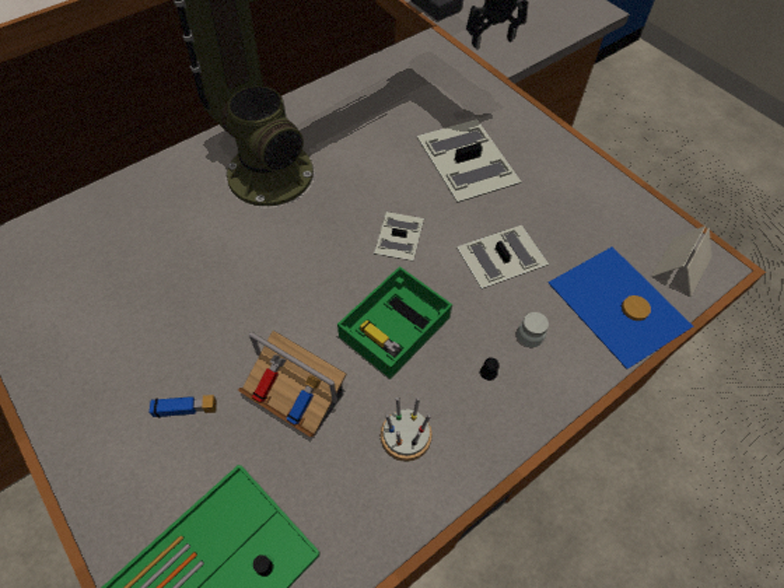

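Top view: the box is centred near (386,277), the middle divider near (242,277) and the rest near (500,280) with its lip to the right. The target blue tool lies on the rest at (510,256) and red at (525,291). The larger blue tool on the bench is a decoy. I'll enlarge these areas next.

```bash
python3 - <<'E'
from h import *
t=np.load("top0.npz")["frame"][:,:,::-1]; s=np.load("scene0.npz")["frame"][:,:,::-1]
up=lambda f,x0,y0,w,h,k:cv2.resize(f[y0:y0+h,x0:x0+w],None,fx=k,fy=k,interpolation=cv2.INTER_CUBIC)
a=up(t,135,155,260,85,3); b=up(s,168,232,82,86,4); c=up(s,236,189,90,86,4)
im=np.zeros((600,780,3),np.uint8); im[:255]=a; im[256:600,:328]=b; im[256:600,340:700]=c
cv2.imwrite("pics/crop1.png",im)
E
```

```text
(no output)
```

View pics/crop1.png

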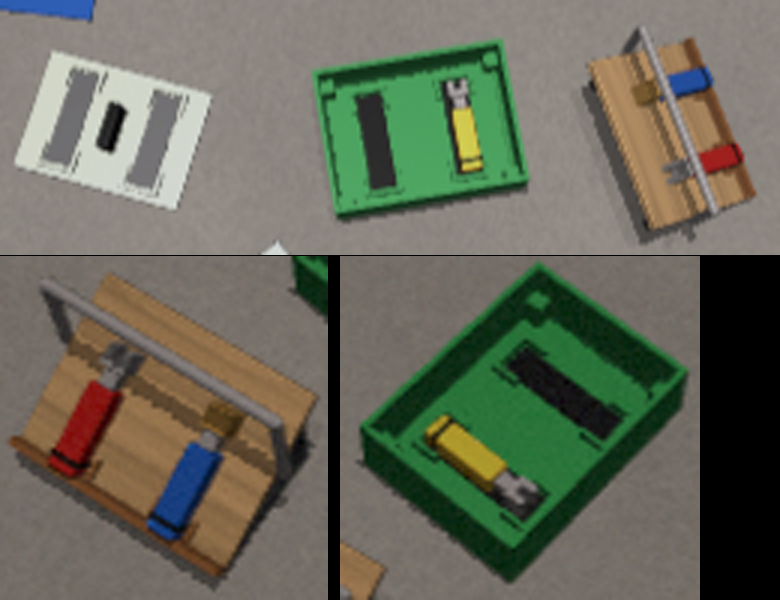

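The crop shows these corners (crop px): divider (50,52), (212,95), (177,210), (15,165); box rim (315,71), (501,41), (527,184), (338,216); bar ends (641,29) and (713,212). Next I fit poses and plan the first look.

```bash
cat >> h.py <<'E'
from scipy.optimize import least_squares
C={n:dict(np.load(f"{n}0.npz")) for n in("top","scene")}
def proj(c,P): # world pts -> px
    P=np.atleast_2d(P); q=P@c["view"][:3,:3].T+c["view"][:3,3]; q=q@c["camera_matrix"].T; return q[:,:2]/q[:,2:]
def Rz(a): return R.from_euler("z",a).as_matrix()
def fit(obs,z,g): # obs: list of (cam, pts_local(n,3), px(n,2)) ; pose x,y,yaw
    f=lambda p:np.concatenate([(proj(c,np.array(L)@Rz(p[2]).T+[p[0],p[1],z])-px).ravel() for c,L,px in obs])
    r=least_squares(f,g); return r.x,f(r.x).reshape(-1,2)
def tool(s=None):
    s=s or env.get_state(); q=s["ee_rot"]; return s["ee_pos"],R.from_quat(q[[1,2,3,0]]).as_matrix()
def wristcam(c,s):
    p,Rt=tool(s); T=np.eye(4);T[:3,:3]=Rt;T[:3,3]=p; c["view"]=np.linalg.inv(T@c["T_tool_cam"]); return c
def delta(pos,Rm,s=None): # shift mm & rotvec in current tool frame
    p,Rt=tool(s); d=Rt.T@(np.array(pos)-p)*1000; r=R.from_matrix(Rt.T@Rm).as_rotvec(); return d.round(1),r.round(4)
def down(yaw): # tool x down, jaw axis y along world angle yaw
    x=np.array([0,0,-1.]);y=np.array([np.cos(yaw),np.sin(yaw),0]);return np.stack([x,y,np.cross(x,y)],1)
E
python3 - <<'E'
from h import *
T=lambda a:np.array(a)/3+[135,155]
S1=lambda a:(np.array(a)-[0,256])/4+[168,232]
S2=lambda a:(np.array(a)-[340,256])/4+[236,189]
t,s=C["top"],C["scene"]
dv=[[.065,.09,.004],[.065,-.09,.004],[-.065,-.09,.004],[-.065,.09,.004]]
px=T([(50,52),(212,95),(177,210),(15,165)])
print("div",*fit([(t,dv,px)],0,[.6,.3,-.2]))
bx=[[.075,.1,.058],[.075,-.1,.058],[-.075,-.1,.058],[-.075,.1,.058]]
print("box",*fit([(t,bx,T([(315,71),(501,41),(527,184),(338,216)])),(s,[bx[i] for i in(0,2,3)],S2([(687,373),(362,428),(540,265)]))],0,[.6,0,.15]))
bar=[[.015,-.094,.136],[.015,.094,.136]]; edge=[[.061,-.09,.088],[.061,.09,.088]]
print("rest",*fit([(t,bar+edge,T([(641,29),(713,212),(588,65),(648,231)])),(s,bar+edge,S1([(278,422),(45,285),(316,397),(108,273)]))],0,[.6,-.25,1.8]))
E
```

```text
div [ 0.55948189  0.30031831 -0.24290208] [[ 0.45518446 -0.27744151]
 [ 0.21138437 -0.43315362]
 [ 0.01504193  0.14626481]
 [-0.6690114   0.53312487]]
box [ 0.56160445 -0.02363726  0.18121977] [[-1.11905307 -0.92829136]
 [ 0.73272859 -0.95830154]
 [ 0.7703672  -1.4776153 ]
 [-1.40756024 -1.55167876]
 [-0.60033208 -0.86471322]
 [-1.93870185 -1.39818573]
 [-1.17106251 -1.42630215]]
rest [ 0.56131812 -0.28063562  1.92175288] [[-0.47641076 -0.44310184]
 [-0.66315839 -0.79158692]
 [ 0.32661829 -1.97558158]
 [ 1.82989992 -1.19304078]
 [-0.80887223 -0.72026539]
 [ 0.29032076 -1.26753033]
 [-0.42016607 -0.93178731]
 [-0.77945622 -1.28859987]]
```

```bash
python3 - <<'E'
from h import *
print(delta([.55,.14,.25],down(-1.6)))
E
```

```text
(array([ -42.9,  303.1, -483.9]), array([-0.2716,  0.    , -0.0014]))
```

Call:
carry_out(
  moves=[
    [[85, -43, 303, -484, -0.27, 0, 0], [85, -43, 303, -484, -0.27, 0, 0], [85, -43, 303, -484, -0.27, 0, 0], [85, -43, 303, -484, -0.27, 0, 0], [85, -43, 303, -484, -0.27, 0, 0], [85, -43, 303, -484, -0.27, 0, 0], [85, -43, 303, -484, -0.27, 0, 0], [85, -43, 303, -484, -0.27, 0, 0], [85, -43, 303, -484, -0.27, 0, 0], [85, -43, 303, -484, -0.27, 0, 0]],
  ],
)

```text
clock: 1.15
ee_pos: [0.5039, 0.1934, 0.2451]
ee_rot: [-0.011, 0.707, -0.011, -0.707]
contact_force: [1.1, 0.9, 0.5]
opening: 0.0853
```

```bash
cat >> h.py <<'E'
def look(n):
    imaging.capture("wrist"); imaging.capture("wrist"); s=env.get_state(); c=imaging.capture("wrist"); wristcam(c,s)
    np.savez(n+".npz",**c); cv2.imwrite(f"pics/{n}.png",cv2.resize(c["frame"][:,:,::-1],(800,600),interpolation=cv2.INTER_CUBIC)); print(s["qpos"].round(2)); return c
E
python3 - <<'E'
from h import *
look("w1")
E
```

```text
[ 0.73 -0.11  0.01  0.   -1.69  0.8 ]
```

View pics/w1.png

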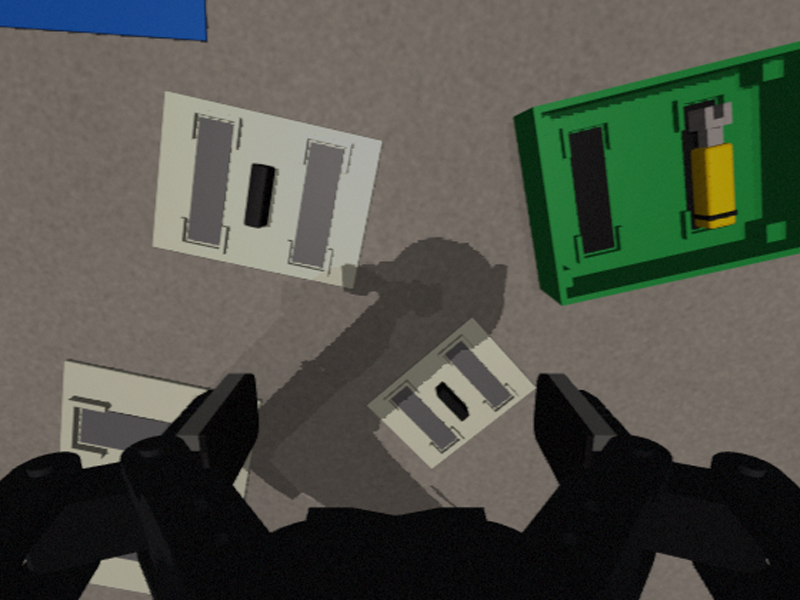

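Wrist view: divider corners at (165,92), (382,140), (350,288), (153,247). Box rim corners are at (533,108) and (563,304), foot corners at (515,118) and (541,289), and the floor pocket centre is at about (592,190).

```bash
python3 - <<'E'
from h import *
w=dict(np.load("w1.npz")); t=C["top"]; T=lambda a:np.array(a)/3+[135,155]; W=lambda a:np.array(a)*.7
dv=[[.065,.09,.004],[.065,-.09,.004],[-.065,-.09,.004],[-.065,.09,.004]]
f=fit([(w,dv,W([(165,92),(382,140),(351,288),(153,247)]))],0,[.6,.3,-.2]);print("div w",*f)
bp=[[.0,.0,.02]];g=f[0];print("bar ctr",proj(w,np.array([[0,0,.029]])@Rz(g[2]).T+[g[0],g[1],0])/.7)
bl=[[.075,.1,.058],[-.075,.1,.058],[.075,.1,0],[-.075,.1,0],[0,.046,.005]]
bx=[[.075,.1,.058],[.075,-.1,.058],[-.075,-.1,.058],[-.075,.1,.058]]
o=(w,bl,W([(533,108),(563,304),(515,118),(541,289),(592,190)]))
print("box w",*fit([o],0,[.56,-.02,.18]))
print("box w+t",*fit([o,(t,bx,T([(315,71),(501,41),(527,184),(338,216)]))],0,[.56,-.02,.18]))
# rest look pose
p=np.array([.561,-.281,0]);yaw=1.92;A=Rz(yaw)
x=A@[.5,0,-.866025];z=A@[.866025,0,.5];Rm=np.stack([x,np.cross(z,x),z],1)
mid=p+A@[-.017,0,.0555]
print(mid, mid-.12*x, delta(mid-.12*x,Rm))
E
```

```text
div w [ 0.55851428  0.3000012  -0.24904753] [[-0.90858909 -1.03389371]
 [ 0.40869083  0.06282619]
 [ 1.60666418  0.96950977]
 [-1.00717871  0.46154957]]
bar ctr [[255.26595364 196.74017365]]
box w [ 0.56008968 -0.0246528   0.19940247] [[ 0.30536077 -0.85887625]
 [ 0.47979328  1.14955002]
 [-1.26924297 -0.87947376]
 [ 0.19115612 -0.4293502 ]
 [ 0.24387623  1.27573443]]
box w+t [ 0.5593998  -0.02471142  0.19359392] [[ 0.67393788 -0.83625021]
 [ 0.04055558  1.34069563]
 [-0.95408419 -0.86025884]
 [-0.18782166 -0.26185456]
 [ 0.22332416  1.63703733]
 [-1.02942169  0.20778107]
 [ 0.70929959 -0.59665378]
 [ 1.34781078 -1.20131539]
 [-0.70305359 -0.46832406]]
[ 0.56681654 -0.29697397  0.0555    ] [ 0.58734552 -0.3533527   0.159423  ] (array([  85.5,  542.6, -102.7]), array([ 1.1569, -0.4602, -0.3111]))
```

Call:
carry_out(
  moves=[
    [[85, 16, 582, -117, 1.157, -0.46, -0.311], [85, 16, 582, -117, 1.157, -0.46, -0.311], [85, 16, 582, -117, 1.157, -0.46, -0.311], [85, 16, 582, -117, 1.157, -0.46, -0.311], [85, 16, 582, -117, 1.157, -0.46, -0.311], [85, 16, 582, -117, 1.157, -0.46, -0.311], [85, 16, 582, -117, 1.157, -0.46, -0.311], [85, 16, 582, -117, 1.157, -0.46, -0.311], [85, 16, 582, -117, 1.157, -0.46, -0.311], [85, 16, 582, -117, 1.157, -0.46, -0.311]],
  ],
)

```text
clock: 2.3
ee_pos: [0.5861, -0.2995, 0.2304]
ee_rot: [0.496, -0.409, 0.286, 0.711]
contact_force: [2.0, 0.4, 0.6]
opening: 0.0852
```

```bash
cat >> h.py <<'E'
def restpose(p,yaw): # tool orientation square to slope
    A=Rz(yaw);x=A@[.5,0,-.866025];z=A@[.866025,0,.5];return A,np.stack([x,np.cross(z,x),z],1)
E
python3 - <<'E'
from h import *
p=np.array([.561,-.281,0]);A,Rm=restpose(p,1.92); print(env.get_state()["qpos"])
mid=p+A@[-.017,0,.0555]
print(delta(mid-.12*Rm[:,0],Rm))
E
```

```text
[-0.40945091  0.61829802  0.9031103  -0.46042715 -2.18451592  0.55502925]
(array([ 35.7,  17.3, -79.7]), array([ 0.0015,  0.0027, -0.0019]))
```

Call:
carry_out(
  moves=[
    [[85, 10, 10, -70, 0, 0, 0], [85, 36, 17, -80, 0, 0, 0], [85, 36, 17, -80, 0, 0, 0], [85, 36, 17, -80, 0, 0, 0]],
  ],
)

```text
clock: 2.7
ee_pos: [0.5883, -0.3505, 0.159]
ee_rot: [0.495, -0.409, 0.286, 0.712]
contact_force: [-0.5, -0.0, 0.8]
opening: 0.0846
```

```bash
python3 - <<'E'
from h import *
look("w2")
print(env.get_state()["ee_pos"])
E
```

```text
[-0.46  0.71  0.9  -0.41 -2.12  0.66]
[ 0.58941729 -0.35067204  0.16414928]
```

View pics/w2.png

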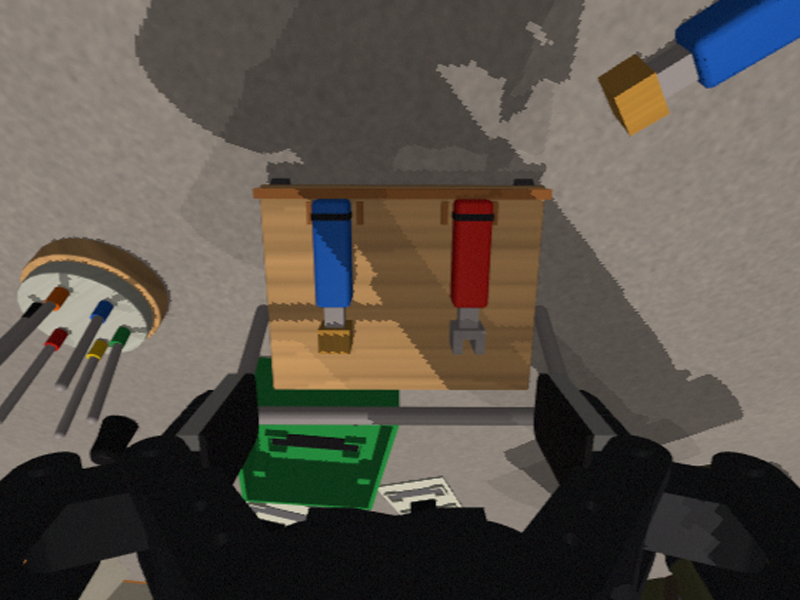

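Wrist view of the rest: blue handle (313–351, 200–306) with head end at row 353. Red handle is (454–490, 200–306) with head end at row 354. The top edge corners are at (275,389) and (529,388).

```bash
python3 - <<'E'
from h import *
w=dict(np.load("w2.npz")); W=lambda a:np.array(a)*.7
c,s_=np.cos(np.pi/6),.5
def face(u,y,h): # u along slope from lip corner, h normal
    return [-.053+u*c-h*s_, y, .022+u*s_+h*c]
def pts(u):
    P=[]
    for y in(-.042,.042):
        for du,dy in((-.048,-.011),(-.048,.011),(.018,-.011),(.018,.011),(.048,-.011),(.048,.011)): P.append(face(u+du,y+dy,.022))
    return P+[[.061,-.09,.088],[.061,.09,.088]]
px=W([(313,200),(351,200),(315,306),(351,306),(318,353),(353,352),(454,200),(493,200),(452,306),(489,306),(451,354),(486,354),(275,389),(529,388)])
f=lambda p:(proj(w,np.array(pts(p[3]))@Rz(p[2]).T+[p[0],p[1],0])-px).ravel()
r=least_squares(f,[.561,-.281,1.92,.05]);print(r.x,r.fun.reshape(-1,2).round(1))
x,y,yaw,u=r.x;A,Rm=restpose(None,yaw)
for n,yy in(("red",.042),("blue",-.042)):
    m=A@face(u-.008,yy,.011)+[x,y,0]; print(n,"grasp pt",m)
    # grasp point lies 11mm behind TCP -> TCP = m + 11mm*toolx
    for so in(.06,0): print(so,delta(m+(.007-so)*Rm[:,0],Rm))
E
```

```text
[ 0.55948935 -0.28474295  1.92904001  0.04773004] [[-1.3 -1.2]
 [-1.4 -1.2]
 [ 0.9  1.2]
 [ 0.6  1.2]
 [ 0.3  0.2]
 [ 0.   0.9]
 [ 1.3 -1.2]
 [ 0.6 -1.2]
 [ 0.3  1.3]
 [-0.6  1.3]
 [-0.1 -0.4]
 [-0.2 -0.4]
 [-1.5  0.7]
 [ 1.   1.7]]
red grasp pt [ 0.5286034  -0.32203263  0.0513913 ]
0.06 (array([ 68.6,  47.2, -14.4]), array([ 0.0002, -0.0043,  0.0047]))
0 (array([128.6,  47.5, -14.1]), array([ 0.0002, -0.0043,  0.0047]))
blue grasp pt [ 0.60727059 -0.29257971  0.0513913 ]
0.06 (array([ 69. , -36.8, -14.4]), array([ 0.0002, -0.0043,  0.0047]))
0 (array([129. , -36.5, -14.1]), array([ 0.0002, -0.0043,  0.0047]))
```

Call:
carry_out(
  moves=[
    [[60, 30, 47, -14, 0, -0.004, 0.005], [60, 60, 47, -14, 0, -0.004, 0.005], [60, 80, 47, -14, 0, -0.004, 0.005], [60, 86, 47, -14, 0, -0.004, 0.005], [60, 86, 47, -14, 0, -0.004, 0.005]],
  ],
)

```text
clock: 3.35
ee_pos: [0.5343, -0.3383, 0.0808]
ee_rot: [0.493, -0.41, 0.285, 0.712]
contact_force: [0.3, -0.4, 0.8]
opening: 0.06
```

```bash
python3 - <<'E'
from h import *
A,Rm=restpose(None,1.929); m=np.array([ 0.5286,-0.3220,0.0514])
print(delta(m-.0055*Rm[:,0],Rm)); print(delta(m-.0055*Rm[:,0],Rm))
imaging.capture("wrist");print(delta(m-.0055*Rm[:,0],Rm))
look("w3")
E
```

```text
(array([28.6, -0.4,  0.2]), array([-0.001 ,  0.0022, -0.0017]))
(array([28.6, -0.4,  0.2]), array([-0.001 ,  0.0022, -0.0017]))
(array([29.4, -0.4,  0.6]), array([-0.0011,  0.0011, -0.0012]))
[-0.47  0.58  0.55 -0.37 -1.92  0.77]
```

View pics/w3.png

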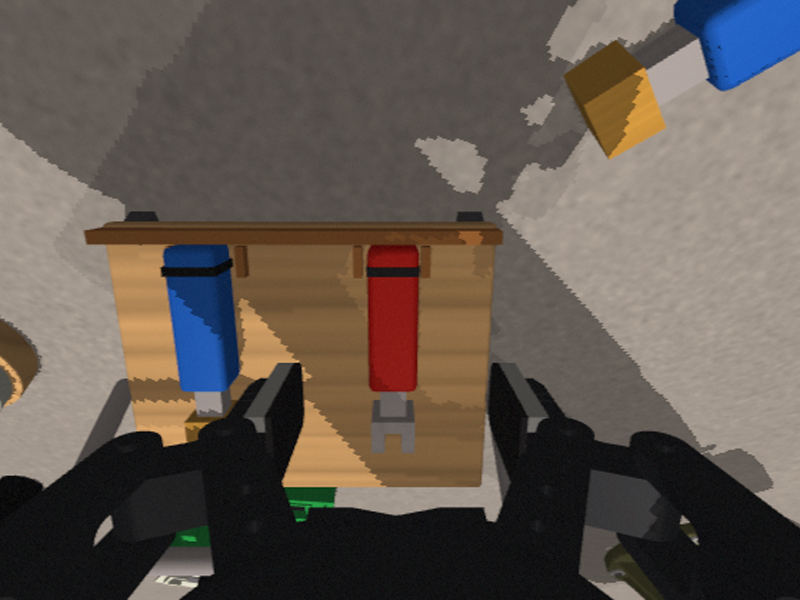

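The red tool sits centred at column 393 between the pads (299 and 495). I go in and grip.

Call:
carry_out(
  moves=[
    [[60, 15, 0, 0, 0, 0, 0], [60, 29, 0, 0, 0, 0, 0], [60, 29, 0, 0, 0, 0, 0], [10, 29, 0, 0, 0, 0, 0], [10, 29, 0, 0, 0, 0, 0], [10, 29, 0, 0, 0, 0, 0], [10, 29, 0, 0, 0, 0, 0], [10, 29, 0, 0, 0, 0, 0], [10, 29, 0, 0, 0, 0, 0]],
  ],
  force=50,
)

```text
clock: 4.45
ee_pos: [0.5284, -0.3253, 0.0538]
ee_rot: [0.494, -0.408, 0.285, 0.713]
contact_force: [-0.3, 0.1, 0.4]
opening: 0.0096
```

Opening is 9.6 mm, so the tool is not held. I look.

```bash
python3 - <<'E'
from h import *
look("w4")
c=imaging.capture("scene");np.savez("s1.npz",**c)
f=c["frame"][220:340,150:310][:,:,::-1]
a=cv2.imread("pics/w4.png");a=cv2.resize(a,(480,360)); b=cv2.resize(f,(320,240),interpolation=cv2.INTER_CUBIC)
im=np.zeros((600,800,3),np.uint8);im[:360,:480]=a;im[360:600,480:800]=b
cv2.imwrite("pics/c4.png",im)
E
```

```text
[-0.46  0.56  0.47 -0.37 -1.87  0.78]
```

View pics/c4.png

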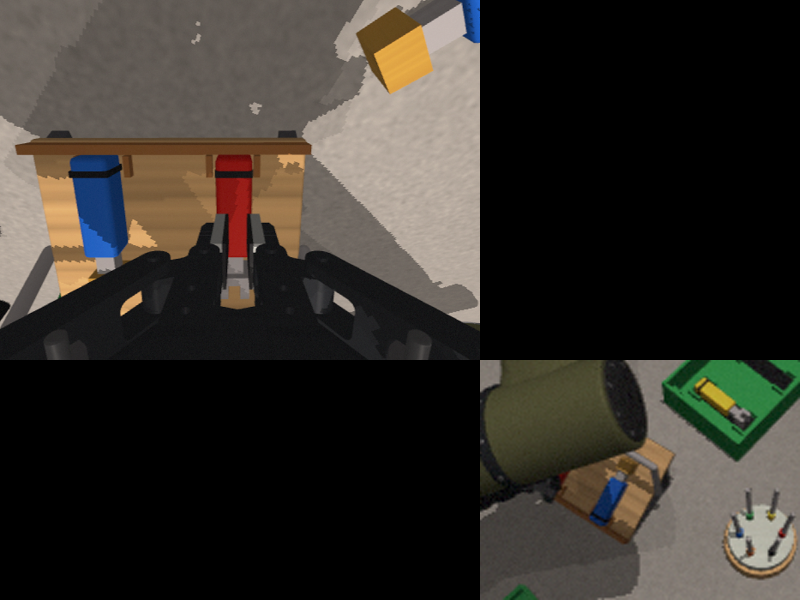

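```bash
python3 - <<'E'
from h import *
w=dict(np.load("w4.npz")); s=env.get_state();p,Rt=tool(s);print(p,s["opening"],s["contact_force"])
k=480/560
for n,L in(("tips",[[8,5,0],[8,-5,0],[8,0,0],[8,0,-11],[8,0,11]]),("tcp-11",[[-11,0,0]])):
    print(n,(proj(w,np.array(L)/1000@Rt.T+p)*k).round(0).tolist())
x,y,yaw,u=[ 0.55948935,-0.28474295,1.92904001,0.04773004];c=3**.5/2
def F(u,yy,h): return Rz(yaw)@[-.053+u*c-h*.5,yy,.022+u*.5+h*c]+[x,y,0]
P=[F(u+a,.042+b,h) for a,b,h in((-.048,-.011,.022),(-.048,.011,.022),(.018,-.011,.022),(.018,.011,.022),(.048,-.011,.022),(.048,.011,.022))]
print((proj(w,np.array(P))*k).round(0).tolist())
print("lip ends", (proj(w,np.array([F(0,-.09,.012),F(0,.09,.012)]))*k).round(0).tolist())
# tips rel. to tool centre in rest-slope frame
A,Rm=restpose(None,yaw); print("tcp rel centre (tool axes) mm",(Rm.T@(p-F(u,.042,.011))*1000).round(1))
cv2.imwrite("pics/c4b.png",cv2.resize(w["frame"][190:390,180:380][:,:,::-1],(600,600),interpolation=cv2.INTER_CUBIC))
E
```

```text
[ 0.52832256 -0.32527726  0.05376961] 0.00996383105502919 [0.17840141 0.66615383 0.00848049]
tips [[243.0, 210.0], [228.0, 210.0], [235.0, 210.0], [235.0, 194.0], [235.0, 225.0]]
tcp-11 [[235.0, 221.0]]
[[213.0, 156.0], [252.0, 156.0], [216.0, 259.0], [251.0, 259.0], [217.0, 299.0], [250.0, 299.0]]
lip ends [[16.0, 155.0], [312.0, 153.0]]
tcp rel centre (tool axes) mm [-3.5  1.4 -9.4]
```

View pics/c4b.png

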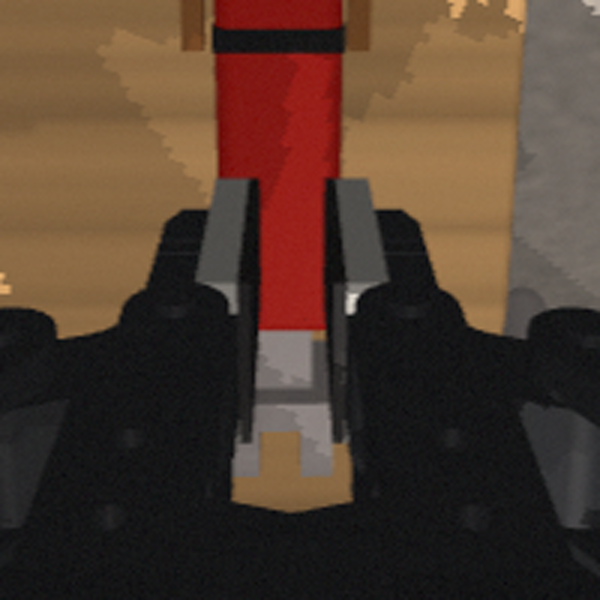

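The crop shows the pads' near tip edges at row 180 with a gap of about 67 px (10 mm). That puts the tips well behind where the tcp_to_tips figure says, and above the handle. The tool has not moved. I reopen and advance step by step, checking force and opening.

Call:
carry_out(
  moves=[
    [[45, 0, -1, 0, 0, 0, 0], [45, 0, -1, 0, 0, 0, 0], [45, 0, -1, 0, 0, 0, 0], [45, 5, -1, 0, 0, 0, 0], [45, 10, -1, 0, 0, 0, 0], [45, 15, -1, 0, 0, 0, 0], [45, 15, -1, 0, 0, 0, 0]],
  ],
)

```text
clock: 5.35
ee_pos: [0.5261, -0.3171, 0.0398]
ee_rot: [0.494, -0.408, 0.285, 0.713]
contact_force: [0.4, -0.4, -0.1]
opening: 0.0449
```

```bash
python3 - <<'E'
from h import *
c=look("w5"); s=env.get_state();print(s["ee_pos"],s["opening"],s["contact_force"])
cv2.imwrite("pics/c5.png",cv2.resize(c["frame"][150:400,130:430][:,:,::-1],(720,600),interpolation=cv2.INTER_CUBIC))
E
```

```text
[-0.45  0.55  0.43 -0.37 -1.84  0.78]
[ 0.52659424 -0.31791146  0.04091716] 0.04508444614789747 [ 0.42390195 -0.2390375   0.50156694]
```

View pics/c5.png

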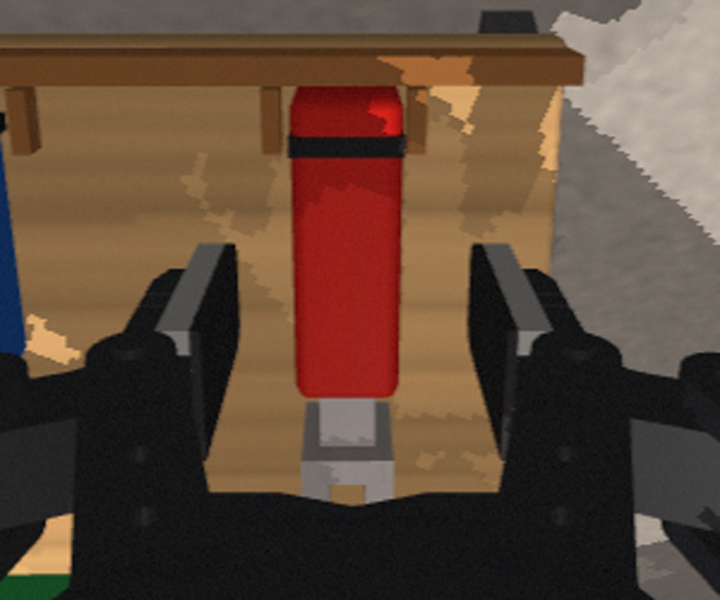

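The crop shows the tips (row 245) still above the handle top, with no contact. The tips are really about 38 mm farther back than stated. I advance with care and close.

Call:
carry_out(
  moves=[
    [[45, 5, -1, 0, 0, 0, 0], [45, 10, -1, 0, 0, 0, 0], [45, 15, -1, 0, 0, 0, 0], [45, 20, -1, 0, 0, 0, 0], [45, 22, -1, 0, 0, 0, 0], [45, 22, -1, 0, 0, 0, 0]],
  ],
)

```text
clock: 6.1
ee_pos: [0.5234, -0.3069, 0.0214]
ee_rot: [0.494, -0.408, 0.285, 0.713]
contact_force: [0.8, 0.1, 0.6]
opening: 0.0449
```

Call:
carry_out(
  moves=[
    [[10, 0, 0, 0, 0, 0, 0], [10, 0, 0, 0, 0, 0, 0], [10, 0, 0, 0, 0, 0, 0], [10, 0, 0, 0, 0, 0, 0], [10, 0, 0, 0, 0, 0, 0]],
  ],
  force=40,
)

```text
clock: 6.6
ee_pos: [0.5239, -0.3074, 0.0222]
ee_rot: [0.494, -0.409, 0.285, 0.712]
contact_force: [1.5, -1.1, 2.4]
opening: 0.0214
```

Gripped (21.4 mm). I lift square to the slope.

Call:
carry_out(
  moves=[
    [[10, -10, 0, 0, 0, 0, 0], [10, -30, 0, 0, 0, 0, 0], [10, -60, 0, 0, 0, 0, 0], [10, -100, 0, 0, 0, 0, 0], [10, -130, 0, 0, 0, 0, 0], [10, -130, 0, 0, 0, 0, 0]],
  ],
)

```text
clock: 7.2
ee_pos: [0.5476, -0.3714, 0.1385]
ee_rot: [0.494, -0.411, 0.286, 0.71]
contact_force: [0.4, 0.0, -1.0]
opening: 0.021
```

```bash
cat >> h.py <<'E'
BOX=np.array([.5596,-.0247,0]);BYAW=.196
def boxpt(l): return Rz(BYAW)@np.array(l)+BOX
E
python3 - <<'E'
from h import *
x,y,yaw,u=[ 0.55948935,-0.28474295,1.92904001,0.04773004];c=3**.5/2
F=lambda u,yy,h: Rz(yaw)@[-.053+u*c-h*.5,yy,.022+u*.5+h*c]+[x,y,0]
q=np.array([.494,-.409,.285,.712]);Rt=R.from_quat(q[[1,2,3,0]]).as_matrix();p=np.array([.5239,-.3074,.0222])
cc=Rt.T@(F(u,.042,.011)-p);print("centre in tool frame mm",cc*1000)
cc[1]=0
Rd=down(BYAW-np.pi/2)
for h in(.16,.02): 
    tgt=boxpt([0,.046,.005+.011+h])-Rd@cc; print(h,tgt,delta(tgt,Rd))
print(env.get_state()["qpos"].round(2),env.get_state()["opening"])
E
```

```text
centre in tool frame mm [-32.92672926   0.77051478   9.40213798]
0.16 [0.55986373 0.0222503  0.14307327] (array([ 177.6, -148.3,  318.7]), array([-1.3776,  0.4313,  0.3669]))
0.02 [0.55986373 0.0222503  0.00307327] (array([ 299. , -148.4,  249. ]), array([-1.3776,  0.4313,  0.3669]))
[-0.5   0.65  0.76 -0.38 -2.06  0.74] 0.02097984547010971
```

Call:
carry_out(
  moves=[
    [[10, -40, 0, 25, 0, 0, 0], [10, -75, 0, 45, 0, 0, 0], [10, 125, -148, 349, -1.378, 0.431, 0.367], [10, 125, -148, 349, -1.378, 0.431, 0.367], [10, 125, -148, 349, -1.378, 0.431, 0.367], [10, 125, -148, 349, -1.378, 0.431, 0.367], [10, 125, -148, 349, -1.378, 0.431, 0.367], [10, 125, -148, 349, -1.378, 0.431, 0.367], [10, 125, -148, 349, -1.378, 0.431, 0.367], [10, 125, -148, 349, -1.378, 0.431, 0.367]],
  ],
)

```text
clock: 8.2
ee_pos: [0.5577, 0.0275, 0.2008]
ee_rot: [0.046, -0.672, -0.001, 0.739]
contact_force: [1.5, -0.4, -0.7]
opening: 0.0208
```

```bash
python3 - <<'E'
from h import *
Rd=down(BYAW-np.pi/2);cc=np.array([-.0329,0,.0094])
print(delta(boxpt([0,.046,.016+.1])-Rd@cc,Rd),env.get_state()["qpos"].round(2))
E
```

```text
(array([116.3,  12.6, -13.8]), array([-0.2587,  0.0879,  0.076 ])) [ 0.34  0.02  0.08 -0.1  -1.7   1.16]
```

Call:
carry_out(
  moves=[
    [[10, 60, 5, 0, -0.26, 0.088, 0.076], [10, 60, 5, 0, -0.26, 0.088, 0.076], [10, 60, 5, 0, -0.26, 0.088, 0.076], [10, 60, 5, 0, -0.26, 0.088, 0.076]],
  ],
)

```text
clock: 8.6
ee_pos: [0.5524, 0.0243, 0.1421]
ee_rot: [-0.066, -0.704, -0.067, 0.704]
contact_force: [0.4, -0.3, -0.3]
opening: 0.021
```

```bash
python3 - <<'E'
from h import *
look("w6")
Rd=down(BYAW-np.pi/2);cc=np.array([-.0329,0,.0094])
print(delta(boxpt([0,.046,.016])-Rd@cc,Rd),env.get_state()["qpos"].round(2))
E
```

```text
[ 0.4  -0.08 -0.15 -0.   -1.5   1.35]
(array([159.9,   3. ,  -5.8]), array([-0.0085, -0.0008,  0.0015])) [ 0.4  -0.08 -0.15 -0.   -1.5   1.35]
```

View pics/w6.png

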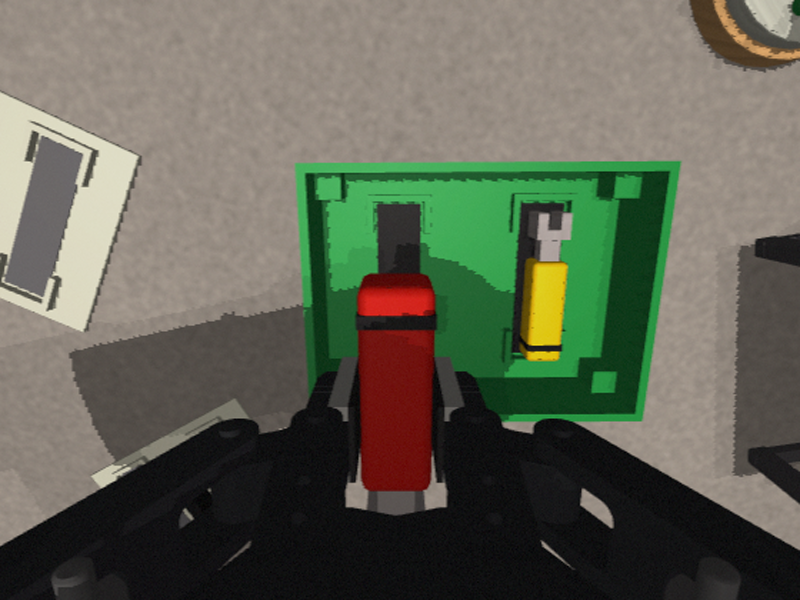

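The red tool is held straight (columns 358–435). The box rim corners are at (297,164), (681,162) and (640,420), and the pocket mat spans columns 376–422 with its top at row 204. I refit the box from these.

```bash
python3 - <<'E'
from h import *
w=dict(np.load("w6.npz")); W=lambda a:np.array(a)*.7
L=[[.075,.1,.058],[.075,-.1,.058],[-.075,-.1,.058]]
r=fit([(w,L,W([(297,164),(681,162),(640,420)]))],0,[.56,-.025,.196]);print(*r)
g=r[0]; P=np.array([[.0,.046,.005],[.053,.062,.013],[.053,.030,.013],[.053,-.046,.013],[.06,-.046,.005]])@Rz(g[2]).T+[g[0],g[1],0];print((proj(w,P)/.7).round(0).tolist())
B=np.array([g[0],g[1],0]);Rd=down(g[2]-np.pi/2);cc=np.array([-.0329,0,.0094])
print(delta(Rz(g[2])@[0,.046,.016]+B-Rd@cc,Rd))
E
```

```text
[ 0.55930839 -0.02406438  0.18963461] [[-1.57847394 -0.76100173]
 [ 0.39157027 -0.08311615]
 [ 1.37910982  1.55354553]]
[[399.0, 282.0], [373.0, 201.0], [424.0, 201.0], [546.0, 201.0], [543.0, 189.0]]
(array([159.9,   2.4,  -5.9]), array([-0.0021, -0.0008,  0.0015]))
```

Call:
carry_out(
  moves=[
    [[10, 40, 2.5, -6, 0, 0, 0], [10, 80, 2.5, -6, 0, 0, 0], [10, 110, 2.5, -6, 0, 0, 0], [10, 130, 2.5, -6, 0, 0, 0], [10, 140, 2.5, -6, 0, 0, 0], [10, 146, 2.5, -6, 0, 0, 0], [10, 148, 2.5, -6, 0, 0, 0], [10, 150, 2.5, -6, 0, 0, 0], [10, 150, 2.5, -6, 0, 0, 0]],
  ],
)

```text
clock: 9.65
ee_pos: [0.5593, 0.0231, -0.0077]
ee_rot: [0.067, 0.704, 0.067, -0.704]
contact_force: [0.3, -0.1, -1.4]
opening: 0.0212
```

Call:
carry_out(
  moves=[
    [[10, 1, 0, 0, 0, 0, 0], [10, 2, 0, 0, 0, 0, 0], [10, 3, 0, 0, 0, 0, 0], [10, 4, 0, 0, 0, 0, 0], [10, 4, 0, 0, 0, 0, 0]],
  ],
)

```text
clock: 10.15
ee_pos: [0.5586, 0.0229, -0.0128]
ee_rot: [-0.067, -0.703, -0.067, 0.704]
contact_force: [-0.4, 0.5, -1.0]
opening: 0.0209
```

Call:
carry_out(
  moves=[
    [[10, 1, 0, 0, 0, 0, 0], [10, 2, 0, 0, 0, 0, 0], [10, 3, 0, 0, 0, 0, 0], [10, 3, 0, 0, 0, 0, 0]],
  ],
)

```text
clock: 10.55
ee_pos: [0.5586, 0.0229, -0.0158]
ee_rot: [-0.067, -0.703, -0.067, 0.704]
contact_force: [0.2, -0.1, -1.7]
opening: 0.0214
```

Call:
carry_out(
  moves=[
    [[10, 1, 0, 0, 0, 0, 0], [10, 2, 0, 0, 0, 0, 0], [10, 2, 0, 0, 0, 0, 0]],
  ],
)

```text
clock: 10.85
ee_pos: [0.5589, 0.023, -0.0165]
ee_rot: [-0.067, -0.704, -0.067, 0.704]
contact_force: [-3.7, 0.9, 5.4]
opening: 0.021
```

Contact at the predicted height. I release and retreat.

Call:
carry_out(
  moves=[
    [[24, 0, 0, 0, 0, 0, 0], [30, 0, 0, 0, 0, 0, 0], [40, 0, 0, 0, 0, 0, 0], [40, 0, 0, 0, 0, 0, 0], [40, -30, 0, 0, 0, 0, 0], [40, -80, 0, 0, 0, 0, 0], [40, -130, 0, 0, 0, 0, 0], [40, -160, 0, 0, 0, 0, 0], [40, -160, 0, 0, 0, 0, 0]],
  ],
)

```text
clock: 11.75
ee_pos: [0.5615, 0.0231, 0.1487]
ee_rot: [0.067, 0.707, 0.068, -0.701]
contact_force: [0.4, 0.1, -0.6]
opening: 0.04
```

```bash
python3 - <<'E'
from h import *
c=look("w7")
# red blob check vs expected handle outline
hsv=cv2.cvtColor(c["frame"],cv2.COLOR_RGB2HSV)
m=(((hsv[...,0]<8)|(hsv[...,0]>172))&(hsv[...,1]>150)&(hsv[...,2]>60)).astype(np.uint8)
n,l,st,ce=cv2.connectedComponentsWithStats(m);i=1+np.argmax(st[1:,4]);print("red bbox px",st[i],ce[i])
P=np.array([boxpt([a,.046+b,.027]) for a in(.048,-.018) for b in(.011,-.011)]);print(proj(c,P).round(0).tolist())
g=np.array([.5585,.3000,-.247]);Rd=down(g[2]-np.pi/2)
print(delta([g[0],g[1],.14],Rd))
E
```

```text
[ 0.4  -0.07 -0.14 -0.   -1.5   1.36]
red bbox px [ 265  172   26   58 1394] [277.24031564 200.29555237]
[[265.0, 154.0], [290.0, 154.0], [266.0, 228.0], [290.0, 228.0]]
(array([   1.6, -272. ,  -52.4]), array([0.4371, 0.0024, 0.0008]))
```

Red lies in its pocket: blob columns 265–290 match the prediction of 265–290. Now the divider.

Call:
carry_out(
  moves=[
    [[50, 0, -272, -52, 0.437, 0, 0], [50, 0, -272, -52, 0.437, 0, 0], [50, 0, -272, -52, 0.437, 0, 0], [50, 0, -272, -52, 0.437, 0, 0], [50, 0, -272, -52, 0.437, 0, 0], [50, 0, -272, -52, 0.437, 0, 0], [50, 0, -272, -52, 0.437, 0, 0], [50, 0, -272, -52, 0.437, 0, 0], [50, 0, -272, -52, 0.437, 0, 0]],
  ],
)

```text
clock: 12.8
ee_pos: [0.5583, 0.2988, 0.1415]
ee_rot: [0.087, -0.701, 0.088, 0.703]
contact_force: [-0.0, -0.5, 0.6]
opening: 0.0499
```

```bash
python3 - <<'E'
from h import *
c=look("w8")
# white-plate mask -> corners
f=c["frame"].astype(int); m=((f.min(2)>150)).astype(np.uint8); m[:, :]=cv2.morphologyEx(m,cv2.MORPH_CLOSE,np.ones((15,15)))
n,l,st,ce=cv2.connectedComponentsWithStats(m);print(st[st[:,4]>1500])
g=np.array([.5585,.3000,-.247]);Rd=down(g[2]-np.pi/2)
P=np.array([[.065,.09,.004],[.065,-.09,.004],[-.065,-.09,.004],[-.065,.09,.004],[.025,.007,.029],[.025,-.007,.029]])@Rz(g[2]).T+[g[0],g[1],0]
print("pred",(proj(c,P)/.7).round(0).tolist())
print(delta([g[0],g[1],-.016],Rd))
E
```

```text
[ 0.81  0.13  0.06 -0.   -1.5   0.52]
[[     0      0    560    420 225906]
 [   176    124    197    132   9284]]
pred [[249.0, 177.0], [535.0, 177.0], [520.0, 367.0], [265.0, 368.0], [380.0, 246.0], [404.0, 246.0]]
(array([158.6,  -1.1,   0.4]), array([-0.0011,  0.0011,  0.0003]))
```

View pics/w8.png

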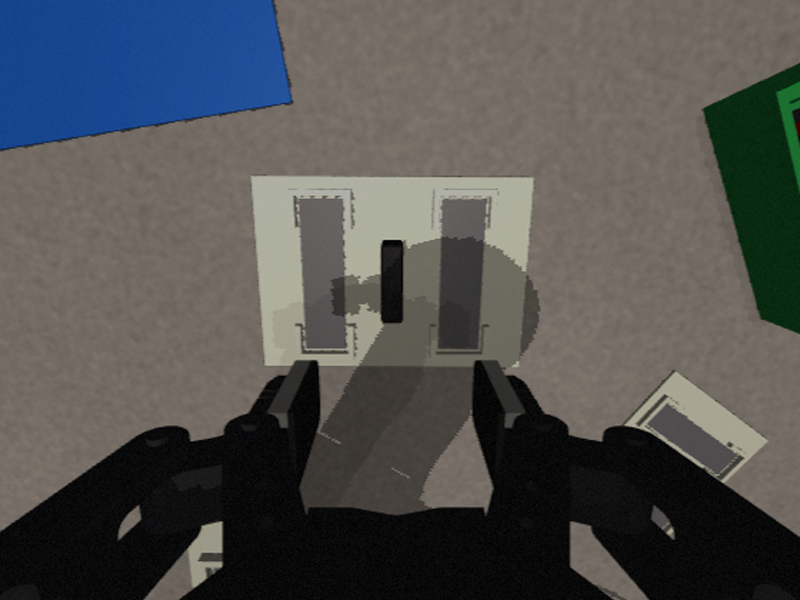

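The predicted corners agree with the picture: (252,177), (533,178), (518,366) and (264,366). The bar is at columns 381–403. I descend and grip.

Call:
carry_out(
  moves=[
    [[50, 45, -1, 0, 0, 0, 0], [50, 90, -1, 0, 0, 0, 0], [50, 130, -1, 0, 0, 0, 0], [50, 150, -1, 0, 0, 0, 0], [50, 157, -1, 0, 0, 0, 0], [50, 157, -1, 0, 0, 0, 0], [5, 157, -1, 0, 0, 0, 0], [5, 157, -1, 0, 0, 0, 0], [5, 157, -1, 0, 0, 0, 0], [5, 157, -1, 0, 0, 0, 0]],
  ],
  force=80,
)

```text
clock: 13.95
ee_pos: [0.5596, 0.3015, -0.0122]
ee_rot: [-0.088, 0.702, -0.086, -0.701]
contact_force: [-1.5, 0.6, 6.5]
opening: 0.012
```

Call:
carry_out(
  moves=[
    [[5, 0, 0, 0, 0, 0, 0], [5, 0, 0, 0, 0, 0, 0], [5, 0, 0, 0, 0, 0, 0]],
  ],
)

```text
clock: 14.25
ee_pos: [0.5596, 0.3015, -0.0122]
ee_rot: [-0.088, 0.702, -0.086, -0.701]
contact_force: [-1.1, -1.0, 5.9]
opening: 0.0118
```

Call:
carry_out(
  moves=[
    [[5, -10, 0, 0, 0, 0, 0], [5, -30, 0, 0, 0, 0, 0], [5, -60, 0, 0, 0, 0, 0], [5, -100, 0, 0, 0, 0, 0], [5, -130, 0, 0, 0, 0, 0], [5, -130, 0, 0, 0, 0, 0]],
  ],
)

```text
clock: 14.85
ee_pos: [0.5608, 0.302, 0.122]
ee_rot: [-0.089, 0.704, -0.085, -0.7]
contact_force: [-0.5, 0.6, -1.9]
opening: 0.0119
```

```bash
python3 - <<'E'
from h import *
c=look("w9"); s=env.get_state();print(s["ee_pos"],s["opening"],s["contact_force"])
f=c["frame"].astype(int)
# plate edges: brightness profile across col/row lines
gray=f.min(2)
for r in(150,180,205): 
    b=np.where(gray[r]>115)[0]; b=b[(b>60)&(b<500)]; print("row",r,b.min() if len(b) else None,b.max() if len(b) else None)
for k in(150,180,240,310,370,400):
    b=np.where(gray[:330,k]>115)[0]; print("col",k,b.min() if len(b) else None)
dv=np.array([[.065,.09,.004],[.065,-.09,.004],[-.065,-.09,.004],[-.065,.09,.004]])
p,Rt=tool(s);g=np.array([.5585,.3000,-.247]);dz=s["ee_pos"][2]+.0122
off=p[:2]-[.5596,.3015]
P=dv@Rz(g[2]).T+[g[0]+off[0],g[1]+off[1],dz];print("pred",proj(c,P).round(0).tolist())
Rd=down(BYAW-np.pi/2);print(delta(boxpt([0,0,.0178+.09]),Rd))
E
```

```text
[ 0.81  0.14  0.03 -0.   -1.46  0.52]
[0.55788856 0.30063168 0.11427388] 0.012038731398270523 [ 0.04832828  0.70375235 -2.49295733]
row 150 82 474
row 180 86 469
row 205 90 465
col 150 125
col 180 125
col 240 125
col 310 125
col 370 125
col 400 125
pred [[80.0, 127.0], [481.0, 127.0], [442.0, 369.0], [117.0, 369.0]]
(array([  6.4, 315. , -81.2]), array([-0.4428,  0.0033,  0.    ]))
```

The divider is held level and square: its top edge sits at row 125 throughout and the weight reads 2.5 N. I take it over the box.

Call:
carry_out(
  moves=[
    [[5, 0, 315, -81, -0.443, 0, 0], [5, 0, 315, -81, -0.443, 0, 0], [5, 0, 315, -81, -0.443, 0, 0], [5, 0, 315, -81, -0.443, 0, 0], [5, 0, 315, -81, -0.443, 0, 0], [5, 0, 315, -81, -0.443, 0, 0], [5, 0, 315, -81, -0.443, 0, 0], [5, 0, 315, -81, -0.443, 0, 0], [5, 0, 315, -81, -0.443, 0, 0], [5, 0, 315, -81, -0.443, 0, 0]],
  ],
)

```text
clock: 16.0
ee_pos: [0.5598, -0.0238, 0.1142]
ee_rot: [-0.069, -0.703, -0.07, 0.705]
contact_force: [0.7, 1.0, -3.1]
opening: 0.012
```

```bash
python3 - <<'E'
from h import *
Rd=down(.192-np.pi/2);print(delta(boxpt([0,0,.0178]),Rd),env.get_state()["opening"])
E
```

```text
(array([96.4,  0.9,  0.1]), array([0.0048, 0.0028, 0.0011])) 0.011959292779253483
```

Call:
carry_out(
  moves=[
    [[5, 30, 1, 0, 0.004, 0, 0], [5, 55, 1, 0, 0.004, 0, 0], [5, 65, 1, 0, 0.004, 0, 0], [5, 72, 1, 0, 0.004, 0, 0], [5, 79, 1, 0, 0.004, 0, 0], [5, 79, 1, 0, 0.004, 0, 0]],
  ],
)

```text
clock: 16.6
ee_pos: [0.5604, -0.0251, 0.0362]
ee_rot: [-0.068, -0.703, -0.068, 0.704]
contact_force: [0.6, 0.3, -2.7]
opening: 0.0118
```

Call:
carry_out(
  moves=[
    [[5, 3, 0, 0, 0, 0, 0], [5, 6, 0, 0, 0, 0, 0], [5, 9, 0, 0, 0, 0, 0], [5, 11, 0, 0, 0, 0, 0], [5, 11, 0, 0, 0, 0, 0]],
  ],
)

```text
clock: 17.1
ee_pos: [0.5602, -0.0255, 0.025]
ee_rot: [-0.068, -0.703, -0.068, 0.704]
contact_force: [-1.1, 0.0, -3.8]
opening: 0.0117
```

Call:
carry_out(
  moves=[
    [[5, 2, 0, 0, 0, 0, 0], [5, 4, 0, 0, 0, 0, 0], [5, 5, 0, 0, 0, 0, 0], [5, 5, 0, 0, 0, 0, 0]],
  ],
)

```text
clock: 17.5
ee_pos: [0.5603, -0.0254, 0.0202]
ee_rot: [-0.068, -0.703, -0.068, 0.704]
contact_force: [0.4, -0.1, -3.4]
opening: 0.012
```

Call:
carry_out(
  moves=[
    [[5, 1, 0, 0, 0, 0, 0], [5, 2, 0, 0, 0, 0, 0], [5, 2, 0, 0, 0, 0, 0]],
  ],
)

```text
clock: 17.8
ee_pos: [0.5603, -0.0254, 0.0182]
ee_rot: [-0.068, -0.703, -0.068, 0.704]
contact_force: [0.0, -0.3, -3.2]
opening: 0.0119
```

Call:
carry_out(
  moves=[
    [[5, 1, 0, 0, 0, 0, 0], [5, 1, 0, 0, 0, 0, 0]],
  ],
)

```text
clock: 18.0
ee_pos: [0.5606, -0.0254, 0.0178]
ee_rot: [-0.068, -0.704, -0.068, 0.704]
contact_force: [-1.0, 0.7, -0.8]
opening: 0.0118
```

Call:
carry_out(
  moves=[
    [[5, 1, 0, 0, 0, 0, 0], [5, 1, 0, 0, 0, 0, 0]],
  ],
)

```text
clock: 18.2
ee_pos: [0.5607, -0.0254, 0.0178]
ee_rot: [-0.068, -0.704, -0.068, 0.704]
contact_force: [-4.2, 0.3, 4.8]
opening: 0.0121
```

Seated: contact at exactly the home height. I release, lift and check.

Call:
carry_out(
  moves=[
    [[18, -0.5, 0, 0, 0, 0, 0], [26, -1, 0, 0, 0, 0, 0], [26, -1, 0, 0, 0, 0, 0], [26, -25, 0, 0, 0, 0, 0], [26, -60, 0, 0, 0, 0, 0], [26, -110, 0, 0, 0, 0, 0], [50, -160, 0, 0, 0, 0, 0], [50, -190, 0, 0, 0, 0, 0], [50, -190, 0, 0, 0, 0, 0]],
  ],
)

```text
clock: 19.1
ee_pos: [0.5628, -0.0257, 0.2127]
ee_rot: [0.068, 0.707, 0.068, -0.701]
contact_force: [0.8, 0.6, 0.3]
opening: 0.05
```

```bash
python3 - <<'E'
from h import *
c=look("w10"); s=env.get_state()
cv2.imwrite("pics/w10s.png",cv2.resize(c["frame"][:,:,::-1],(800,600),interpolation=cv2.INTER_CUBIC))
P=[boxpt(l) for l in ([.065,.09,.034],[.065,-.09,.034],[-.065,-.09,.034],[-.065,.09,.034],[.07,.095,.034],[.07,-.095,.034])]
print("pred/800",(proj(c,np.array(P))/.7).round(0).tolist())
x,y,yaw,u=[ 0.55948935,-0.28474295,1.92904001,0.04773004];cc=3**.5/2
F=lambda u,yy,h: Rz(yaw)@[-.053+u*cc-h*.5,yy,.022+u*.5+h*cc]+[x,y,0]
A,Rm=restpose(None,yaw)
# reproduce red grip: centre in tool frame (-33,0,9.4)
for so in(.2,.13,0): print(so,delta(F(u,-.042,.011)-Rm@[-.033+so,0,.0094],Rm))
E
```

```text
[ 0.31 -0.06 -0.02 -0.   -1.62  1.45]
pred/800 [[266.0, 178.0], [522.0, 177.0], [510.0, 350.0], [279.0, 351.0], [258.0, 171.0], [529.0, 170.0]]
0.2 (array([  9.5, 354.8,  -9. ]), array([ 1.37  , -0.4311, -0.3675]))
0.13 (array([ 70.2, 320.4,  -3.4]), array([ 1.37  , -0.4311, -0.3675]))
0 (array([182.9, 256.4,   7.1]), array([ 1.37  , -0.4311, -0.3675]))
```

View pics/w10s.png

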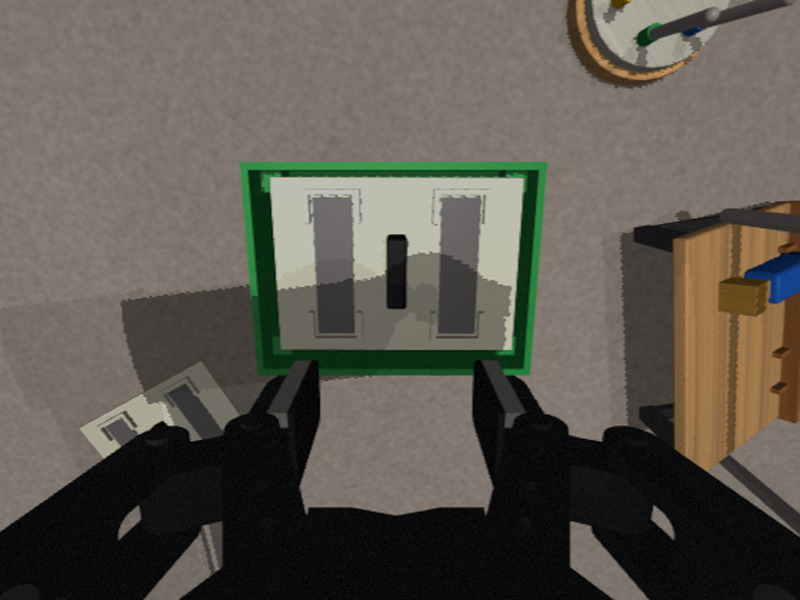

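The divider lies square inside the rim: its corners at (271,178), (523,179), (513,350) and (281,350) sit within the ledges, within 4 px of prediction. Its centre is about 1.5 mm towards −y. Now the blue tool.

Call:
carry_out(
  moves=[
    [[45, 0, 355, -9, 1.37, -0.431, -0.368], [45, 0, 355, -9, 1.37, -0.431, -0.368], [45, 0, 355, -9, 1.37, -0.431, -0.368], [45, 0, 355, -9, 1.37, -0.431, -0.368], [45, 0, 355, -9, 1.37, -0.431, -0.368], [45, 0, 355, -9, 1.37, -0.431, -0.368], [45, 0, 355, -9, 1.37, -0.431, -0.368], [45, 0, 355, -9, 1.37, -0.431, -0.368], [45, 0, 355, -9, 1.37, -0.431, -0.368], [45, 0, 355, -9, 1.37, -0.431, -0.368]],
  ],
)

```text
clock: 20.25
ee_pos: [0.6373, -0.3731, 0.2005]
ee_rot: [0.485, -0.416, 0.279, 0.717]
contact_force: [0.2, 0.9, 0.7]
opening: 0.0452
```

Call:
carry_out(
  moves=[
    [[45, 0, 0, 0, 0, 0, 0]],
  ],
)

```text
clock: 20.35
ee_pos: [0.6362, -0.3746, 0.2019]
ee_rot: [0.485, -0.418, 0.279, 0.716]
contact_force: [-1.1, -0.5, 0.5]
opening: 0.045
```

```bash
python3 - <<'E'
from h import *
x,y,yaw,u=[ 0.55948935,-0.28474295,1.92904001,0.04773004];cc=3**.5/2
F=lambda u,yy,h: Rz(yaw)@[-.053+u*cc-h*.5,yy,.022+u*.5+h*cc]+[x,y,0]
A,Rm=restpose(None,yaw); print(env.get_state()["ee_pos"])
for so in(.12,0): print(so,delta(F(u,-.042,.011)-Rm@[-.033+so,0,.0094],Rm))
E
```

```text
[ 0.63624199 -0.37459335  0.20192739]
0.12 (array([86.8, -2.3, -0.9]), array([ 0.026 , -0.0054, -0.0077]))
0 (array([206.8,  -3.2,  -0.3]), array([ 0.026 , -0.0054, -0.0077]))
```

Call:
carry_out(
  moves=[
    [[45, 45, -2, 0, 0.026, -0.005, -0.008], [45, 87, -2, -1, 0.026, -0.005, -0.008], [45, 87, -2, -1, 0.026, -0.005, -0.008], [45, 87, -2, -1, 0.026, -0.005, -0.008]],
  ],
)

```text
clock: 20.75
ee_pos: [0.6221, -0.3295, 0.1258]
ee_rot: [0.489, -0.412, 0.283, 0.714]
contact_force: [0.2, 0.1, 0.4]
opening: 0.045
```

```bash
python3 - <<'E'
from h import *
x,y,yaw,u=[ 0.55948935,-0.28474295,1.92904001,0.04773004];cc=3**.5/2
F=lambda u,yy,h: Rz(yaw)@[-.053+u*cc-h*.5,yy,.022+u*.5+h*cc]+[x,y,0]
A,Rm=restpose(None,yaw); c=look("w11")
hsv=cv2.cvtColor(c["frame"],cv2.COLOR_RGB2HSV)
m=((abs(hsv[...,0].astype(int)-110)<12)&(hsv[...,1]>130)&(hsv[...,2]>50)).astype(np.uint8)
n,l,st,ce=cv2.connectedComponentsWithStats(m);print(st[st[:,4]>200])
P=[F(u+a,-.042+b,.022) for a in(-.048,.018) for b in(-.011,.011)];print(proj(c,np.array(P)).round(0).tolist())
print(delta(F(u,-.042,.011)-Rm@[-.033,0,.0094],Rm))
E
```

```text
[-0.42  0.76  0.93 -0.41 -2.07  0.65]
[[     0      0    560    420 232632]
 [   263    157     28     12    324]
 [   263    174     28     66   1763]
 [     0    355     23     17    222]]
[[263.0, 157.0], [293.0, 157.0], [264.0, 240.0], [291.0, 241.0]]
(array([124.8,   2.3,  -2.6]), array([ 0.0094, -0.009 ,  0.0017]))
```

The blue handle is where predicted (columns 263–291, rows 157–240). I go in and grip.

Call:
carry_out(
  moves=[
    [[45, 40, 2, -2.5, 0.009, -0.009, 0], [45, 80, 2, -2.5, 0.009, -0.009, 0], [45, 105, 2, -2.5, 0.009, -0.009, 0], [45, 115, 2, -2.5, 0.009, -0.009, 0], [45, 121, 2, -2.5, 0.009, -0.009, 0], [45, 124, 2, -2.5, 0.009, -0.009, 0], [45, 124, 2, -2.5, 0.009, -0.009, 0]],
  ],
)

```text
clock: 21.6
ee_pos: [0.6022, -0.2785, 0.0222]
ee_rot: [0.495, -0.41, 0.285, 0.711]
contact_force: [-0.2, 0.0, 0.6]
opening: 0.0448
```

Call:
carry_out(
  moves=[
    [[10, 0, 0, 0, 0, 0, 0], [10, 0, 0, 0, 0, 0, 0], [10, 0, 0, 0, 0, 0, 0], [10, 0, 0, 0, 0, 0, 0], [10, 0, 0, 0, 0, 0, 0]],
  ],
  force=40,
)

```text
clock: 22.1
ee_pos: [0.602, -0.2784, 0.022]
ee_rot: [0.495, -0.41, 0.285, 0.711]
contact_force: [2.8, -2.6, 6.3]
opening: 0.0214
```

```bash
python3 - <<'E'
from h import *
x,y,yaw,u=[ 0.55948935,-0.28474295,1.92904001,0.04773004];cc=3**.5/2
F=lambda u,yy,h: Rz(yaw)@[-.053+u*cc-h*.5,yy,.022+u*.5+h*cc]+[x,y,0]
p,Rt=tool();print("centre in tool",Rt.T@(F(u,-.042,.011)-p)*1000)
E
```

```text
centre in tool [-3.29342769e+01 -8.57298344e-03  9.66235414e+00]
```

Gripped. I lift square to the slope, then over the bar.

Call:
carry_out(
  moves=[
    [[10, -10, 0, 0, 0, 0, 0], [10, -30, 0, 0, 0, 0, 0], [10, -60, 0, 0, 0, 0, 0], [10, -100, 0, 0, 0, 0, 0], [10, -140, 0, 0, 0, 0, 0], [10, -180, 0, 30, 0, 0, 0], [10, -205, 0, 45, 0, 0, 0], [10, -205, 0, 45, 0, 0, 0]],
  ],
)

```text
clock: 22.9
ee_pos: [0.6241, -0.339, 0.2267]
ee_rot: [0.495, -0.413, 0.285, 0.709]
contact_force: [0.2, 0.5, 0.4]
opening: 0.0211
```

```bash
python3 - <<'E'
from h import *
Rd=down(.192-np.pi/2);cc=np.array([-.033,0,.0096])
print(delta(boxpt([0,-.0475,.034+.011+.15])-Rd@cc,Rd),env.get_state()["opening"])
E
```

```text
(array([189.8, -50.4, 200.9]), array([-1.3725,  0.4272,  0.369 ])) 0.021133102752210746
```

Call:
carry_out(
  moves=[
    [[10, 138, -50, 231, -1.372, 0.427, 0.369], [10, 138, -50, 231, -1.372, 0.427, 0.369], [10, 138, -50, 231, -1.372, 0.427, 0.369], [10, 138, -50, 231, -1.372, 0.427, 0.369], [10, 138, -50, 231, -1.372, 0.427, 0.369], [10, 138, -50, 231, -1.372, 0.427, 0.369], [10, 138, -50, 231, -1.372, 0.427, 0.369], [10, 138, -50, 231, -1.372, 0.427, 0.369], [10, 138, -50, 231, -1.372, 0.427, 0.369], [10, 138, -50, 231, -1.372, 0.427, 0.369]],
  ],
)

```text
clock: 23.9
ee_pos: [0.5767, -0.0677, 0.2165]
ee_rot: [-0.066, -0.7, -0.07, 0.707]
contact_force: [-0.4, 0.4, -0.9]
opening: 0.021
```

Call:
carry_out(
  moves=[
    [[10, 0, 0, 0, 0, 0, 0], [10, 0, 0, 0, 0, 0, 0]],
  ],
)

```text
clock: 24.1
ee_pos: [0.5765, -0.0679, 0.2172]
ee_rot: [-0.062, -0.7, -0.067, 0.708]
contact_force: [0.2, -0.5, -1.1]
opening: 0.0211
```

```bash
python3 - <<'E'
from h import *
Rd=down(.192-np.pi/2);cc=np.array([-.033,0,.0096])
print(delta(boxpt([0,-.0475,.034+.011])-Rd@cc,Rd),env.get_state()["opening"])
E
```

```text
(array([205.1,   3.7,  -3.6]), array([-0.0093,  0.0105,  0.0093])) 0.021052536903939413
```

Call:
carry_out(
  moves=[
    [[10, 45, 4, -3.5, -0.009, 0.01, 0.009], [10, 90, 4, -3.5, -0.009, 0.01, 0.009], [10, 130, 4, -3.5, -0.009, 0.01, 0.009], [10, 160, 4, -3.5, -0.009, 0.01, 0.009], [10, 180, 4, -3.5, -0.009, 0.01, 0.009], [10, 180, 4, -3.5, -0.009, 0.01, 0.009]],
  ],
)

```text
clock: 24.7
ee_pos: [0.577, -0.0709, 0.033]
ee_rot: [-0.067, -0.701, -0.067, 0.706]
contact_force: [0.4, -0.5, -1.6]
opening: 0.0213
```

```bash
python3 - <<'E'
from h import *
Rd=down(.192-np.pi/2);cc=np.array([-.033,0,.0096])
print(delta(boxpt([0,-.0475,.034+.011])-Rd@cc,Rd),env.get_state()["contact_force"])
E
```

```text
(array([21. , -1.2, -1.7]), array([-0.0016,  0.007 ,  0.0011])) [ 0.39187599 -0.45898936 -1.60438815]
```

Call:
carry_out(
  moves=[
    [[10, 5, -1, -1.5, 0, 0.007, 0], [10, 10, -1, -1.5, 0, 0.007, 0], [10, 14, -1, -1.5, 0, 0.007, 0], [10, 17, -1, -1.5, 0, 0.007, 0], [10, 18, -1, -1.5, 0, 0.007, 0], [10, 18, -1, -1.5, 0, 0.007, 0]],
  ],
)

```text
clock: 25.3
ee_pos: [0.5809, -0.0691, 0.0197]
ee_rot: [0.069, 0.707, 0.069, -0.701]
contact_force: [0.2, -0.6, -0.7]
opening: 0.0214
```

Call:
carry_out(
  moves=[
    [[10, 1, 0, 0, 0, 0, 0], [10, 2, 0, 0, 0, 0, 0], [10, 2, 0, 0, 0, 0, 0]],
  ],
)

```text
clock: 25.6
ee_pos: [0.5808, -0.0691, 0.0175]
ee_rot: [0.069, 0.707, 0.069, -0.701]
contact_force: [-0.4, -0.1, -0.5]
opening: 0.0213
```

```bash
python3 - <<'E'
from h import *
Rd=down(.192-np.pi/2);cc=np.array([-.033,0,.0096])
d,r=delta(boxpt([0,-.0475,.034+.011])-Rd@cc,Rd);print(d,r)
p,Rt=tool();print("centre in box",Rz(BYAW).T@(p+Rt@cc-BOX)*1000)
E
```

```text
[ 5.4 -0.1  2.6] [ 0.0024 -0.0083 -0.0008]
centre in box [  2.28393601 -47.63927267  50.3702761 ]
```

Call:
carry_out(
  moves=[
    [[10, 1, 0, 2, 0, -0.007, 0], [10, 2, 0, 2, 0, -0.007, 0], [10, 3, 0, 2, 0, -0.007, 0], [10, 3, 0, 2, 0, -0.007, 0]],
  ],
)

```text
clock: 26.0
ee_pos: [0.5788, -0.0695, 0.0143]
ee_rot: [0.069, 0.704, 0.068, -0.703]
contact_force: [0.5, 0.0, -1.0]
opening: 0.0213
```

Call:
carry_out(
  moves=[
    [[10, 1, 0, 0, 0, 0, 0], [10, 2, 0, 0, 0, 0, 0], [10, 2, 0, 0, 0, 0, 0]],
  ],
)

```text
clock: 26.3
ee_pos: [0.579, -0.0695, 0.0126]
ee_rot: [0.069, 0.704, 0.068, -0.703]
contact_force: [-0.4, 0.2, 0.2]
opening: 0.0207
```

Call:
carry_out(
  moves=[
    [[10, 1, 0, 0, 0, 0, 0], [10, 1, 0, 0, 0, 0, 0]],
  ],
)

```text
clock: 26.5
ee_pos: [0.5791, -0.0695, 0.0123]
ee_rot: [0.069, 0.704, 0.068, -0.703]
contact_force: [-1.6, 0.8, 4.8]
opening: 0.0211
```

Contact at the expected height. I release, lift clear and check.

Call:
carry_out(
  moves=[
    [[24, 0, 0, 0, 0, 0, 0], [30, 0, 0, 0, 0, 0, 0], [38, 0, 0, 0, 0, 0, 0], [38, -1, 0, 0, 0, 0, 0], [38, -30, 0, 0, 0, 0, 0], [38, -80, 0, 0, 0, 0, 0], [38, -130, 0, 0, 0, 0, 0], [38, -170, 0, 0, 0, 0, 0], [38, -190, 0, 0, 0, 0, 0], [38, -190, 0, 0, 0, 0, 0]],
  ],
)

```text
clock: 27.5
ee_pos: [0.5802, -0.0696, 0.2061]
ee_rot: [0.069, 0.707, 0.068, -0.701]
contact_force: [0.3, -0.9, 0.6]
opening: 0.0381
```

```bash
python3 - <<'E'
from h import *
c=look("w12"); f=c["frame"]; hsv=cv2.cvtColor(f,cv2.COLOR_RGB2HSV)
def blobs(m,n):
    k,l,st,ce=cv2.connectedComponentsWithStats(m.astype(np.uint8)); print(n,[(s[:4].tolist()) for s in st[1:] if s[4]>150])
blobs((abs(hsv[...,0].astype(int)-110)<12)&(hsv[...,1]>130)&(hsv[...,2]>50),"blue")
blobs(f.min(2)>110,"white")
Y=-.0475
P=[boxpt(l) for l in([.048,Y+.011,.056],[.048,Y-.011,.056],[-.018,Y+.011,.056],[-.018,Y-.011,.056])]
print("blue pred",proj(c,np.array(P)).round(0).tolist())
P=[boxpt(l) for l in([.065,.0885,.034],[.065,-.0915,.034],[-.065,-.0915,.034],[-.065,.0885,.034])];print("plate pred",proj(c,np.array(P)).round(0).tolist())
g=f.min(2)
for r in(135,160,200,230): b=np.where(g[r,120:460]>100)[0]+120; print(r,b.min(),b.max())
for k in(200,240,260,330): b=np.where(g[80:300,k]>100)[0]+80; print(k,b.min(),b.max())
E
```

```text
[ 0.23 -0.01  0.02  0.   -1.6   1.54]
blue [[266, 154, 23, 10], [267, 168, 22, 53]]
white [[0, 0, 560, 304], [365, 0, 104, 55], [403, 32, 35, 25], [141, 133, 180, 64], [517, 170, 43, 192], [0, 254, 116, 123], [222, 274, 111, 86], [475, 303, 36, 37], [535, 342, 25, 38], [389, 364, 51, 56]]
blue pred [[265.0, 153.0], [288.0, 153.0], [266.0, 220.0], [288.0, 220.0]]
plate pred [[140.0, 134.0], [321.0, 134.0], [317.0, 255.0], [153.0, 255.0]]
135 141 459
160 144 451
200 298 394
230 292 397
200 80 190
240 80 299
260 80 299
330 80 122
```

Blue lies at rows 154–220, columns 266–289, against a prediction of 153–220 and 265–288. The plate's top edge and sides match the seated pose, and the arm is clear.

```bash
python3 -c "
from h import *
print(env.sign_off())"
```

```text
the job is handed in; nothing more can be done
None
```

I packed the box in the order asked and handed the job in at about 27.7 s. The red tool is in the empty floor pocket, the white divider is on its ledges, and the blue tool from the rest is in the divider's −y pocket. Each piece was lowered until about 5 N of contact at its expected height, then released.

**Last checks:**
- **Red:** its colour outline in the wrist image matched the predicted position in the pocket.
- **Divider:** it was seated square and flat at its home height, about 1.5 mm off centre in y, well within its 5 mm play.
- **Blue:** its outline was within 1 pixel of the predicted position after release.
- **Yellow and bystanders:** the yellow tool was last seen lying in its pocket just before I lowered red. I did not check it, the loupe, the driver stand or the jar after that, though nothing was moved near them.

**What disagreed:**
- **Fingertips:** they stood well behind the stated 8 mm ahead of the TCP, by my estimate 25–40 mm. My first close on the red tool therefore shut above it without moving it; I went deeper and it gripped.
- **Opening:** it read about 12 mm on the 14 mm grip bar, yet the grip held.
- **Final view:** it was checked by numbers only, because I had used all 12 picture views.

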